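Light on, tip the specimen tote and hold

TASK

Turn on the gooseneck illuminator with the rotary switch on its base, then take the tote by its rim and tip it so that all four specimen pots slide together into one corner: the corner on your own (robot's) side that is on the illuminator's side. Leave that corner resting on the counter where it stands, let no pot fall over or out, and do not disturb the box of wipes, the bottle or the slide box. Finish while still holding the tote tilted by the gripper, with the pots at rest in that corner in the light: do not put it down or let go.

Things in the scene. Friction and masses are not known exactly. Their poses are not given: they have to be found in the camera images.
- illuminator: gooseneck illuminator, fixed, left or right of the tote: white base 220 (x) x 130 (y) mm, top at 55 mm; origin under its centre. Two 14 mm hoses rise at x +85, y +-38 mm, arch to both sides (up to 225 mm high) and end in 28 mm lamp heads at x +60 to +68, y +-129 to 153 mm, 160 to 205 mm high. Keep clear of them
- switch_grip (a point): centre of the black rotary switch's grip bar on the base top, on its vertical turning axis, 60 mm in -x of the base's centre, 80 mm above the counter. Bar 48 mm long (point x), 13 mm wide (point y), from 64 to 92 mm above the counter, on a round skirt 48 mm across. The point turns with the bar; a white line marks the end that points to the robot when off
- switch (a joint): rotary switch, rad: 0 = off, 1.05 = on (60 degrees clockwise seen from above), with an over-centre snap: it stays at either end, and past half-way (0.53) it snaps on to the other. It turns with under 0.05 N m. It starts off
- tote: grey plastic tote, loose, about 0.34 kg: 180 (x) x 260 (y) mm over the rim, 75 high, inside 160 x 240, floor 4 thick. Origin under its centre; x points away from the robot, y left. Rim all round 10 mm thick, 20 mm tall, flush inside; wall below 4 mm. Pots slide from 10 to 15 degrees of slope; touching a wall, they run along it where the floor falls 12 to 20 degrees that way
- tote_rim_far (a point): middle of the far (+x) rim, on its top face, half-way through the rim's 10 mm thickness; axes as the tote's
- tote_corner_left (a point): the tote's inside corner at its robot-side (-x) left (+y) end, 18 mm above the tote's underside (level with the middle of a standing pot)
- tote_corner_right (a point): the same at the robot-side (-x) right (-y) end
- tote_foot_left (a point): the tote's bottom outside corner at its robot-side left end (168 x 248 mm footprint), on the counter: the point to pivot on when the left corner is wanted
- tote_foot_right (a point): the same at the robot-side right end
- pot0_center (a point): centre of a specimen pot standing in the tote: a closed round pot, 30 mm diameter, 28 mm high, white screw lid, about 25 g; z along its axis
- pot1_center (a point): centre of a specimen pot standing in the tote: a closed round pot, 30 mm diameter, 28 mm high, white screw lid, about 25 g; z along its axis
- pot2_center (a point): centre of a specimen pot standing in the tote: a closed round pot, 30 mm diameter, 28 mm high, white screw lid, about 25 g; z along its axis
- pot3_center (a point): centre of a specimen pot standing in the tote: a closed round pot, 30 mm diameter, 28 mm high, white screw lid, about 25 g; z along its axis
- wipes_box: white and green box of wipes, 115 x 125 x 75 mm, loose, on the other side of the tote from the illuminator: leave alone. Origin under its centre
- stain_bottle: amber bottle with a black cap, 42 mm diameter, 95 mm high, loose, beyond the tote: leave alone. Origin under its centre
- slide_box: flat wooden slide box, 87 x 172 x 33 mm, loose, beyond the tote: leave alone. Origin under its centre
Things that resemble listed ones, but are neither listed nor needed, are in the scene too. What is shaped like the part that bears pot1_center but green, purple or yellow is not meant.

How it is judged:
By the outcome, as a careful person would: the job done as asked, in the order asked, and still so for the second after the job is handed in, while the arm keeps its last pose, push and grip.
It also fails if it takes over 61 s, if anything falls off the work surface, if the arm or the gripper's body presses on something with over 40 N, if the wrist force passes 120 N, or if a joint passes its speed limit or range.

ROBOT

A 6-joint arm with a two-finger parallel gripper is mounted at the origin on the work surface. World frame = base frame: x ahead of the robot, y to its left, z up, the work surface at z = 0. Lengths are in m, angles in rad, forces in N, time in s.
With the tool pointing down it reaches from about 0.425 to 0.95 m from the base axis. Payload 14.7 kg.
Tool frame: the origin (TCP) lies on the centre line of the jaws, within the pads' length; the fingertips stand 22 mm ahead of it and the grasp point (between the pads) lies 3 mm ahead of it; x points along the fingers, z is the direction in which the jaws open and shut, and the axes are right-handed (so a half turn about x gives the same grasp; the last joint's range is limited). The gripper opens to 85 mm and grips with 20 to 120 N. Pads are 22 mm wide; open, the fingers measure 114 mm over their backs; the gripper's body (76 mm by 85 mm) begins 54 mm behind the grasp point. The pads swing forward as they close: fully open they stand 13 mm farther back than shut.
Start: joints at [1.088, 0.48, 1.596, -0, 1.065, -0.047], TCP at [0.274, 0.589, 0.253] pointing down, gripper open.
Joint ranges: [-2.75, 2.75], [-0.82, 2.05], [0.23, 2.67], [-1.56, 4.7], [0.09, 2.69], [-2.92, 2.92]. Speed limits (rad/s): [1.89, 1.89, 2.39, 3.01, 3.01, 3.01].

INTERFACE

Orientations are given as a unit quaternion [x, y, z, w].
In Python, from workcell import * gives the robot as it stands. The module is installed in compiled form; this text tells all that it offers.
- The arm moves only by the tool drive_tool, never from a script. Its argument "commands" is a list that holds one entry, the list of rows, each a list of 7 numbers: the shift along the world's x, y, z in m, then the turn, a rotation vector about the world's x, y, z in degrees, then the closure, from 0 (fully open) to 1 (shut). In form: [[[tx, ty, tz, ax, ay, az, gripper], ...]]. A call has 1 to 10 rows; each row is the pose to reach, as a shift and turn from the pose commanded when the call began; what a row does not reach only later rows make up. A row lasts 1/12 s, in which the tool goes at most 41.7 mm and 7.16 degrees, less where a joint would pass 70% of its speed; a pose out of reach is approached as far as the arm can. A call with a gripper value outside its range is refused whole. The fingers move at their own pace and stop on an object; the grip force is fixed at half the most. Time passes only in rows, so rows that repeat a pose let the fingers close. It gives the time, the measured TCP pose, the force and the opening at its end, in the units of the state.
- sense(): the state, without advancing time (a new reading comes with each control period).
- grab_frame(name): name is "side" or "top" or "wrist"; returns a dict with "color" (400x640x3 uint8, blue, green, red), "fx", "fy", "cx", "cy" (pixels), "position" and "rotation" of the camera in the world; the wrist camera has in their place "tool_from_camera" (4x4, takes a point from camera to tool coordinates, whose origin is the TCP and whose axes are the tool frame's). Camera axes: x right, y up, looking along -z (the intrinsics and any distortion apply to the point x, -y, -z); pixel columns grow to the right and rows downward; lengths in m; the calibration is good to about 2 mm. A picture is of the moment at which its call begins: read the wrist's pose just before it. There is no depth.
- job_done(): hands the job in, once; it reports no verdict.
The state is a dict: "t": time; "joint_pos": joint angles; "joint_velocities": joint speeds; "tau": joint torques, N m; "position": TCP position; "eef_rot": TCP orientation; "ft_force": force on the tool from outside, world axes, zero at the start; "torque": the same for the moment, N m; "width": finger opening in m.
Only numpy, scipy, OpenCV 4.12 (cv2) and the standard library are available. Lean on these libraries where they do the work, as an engineer would, in place of code of your own. Each camera call takes 0.05 s, during which the arm holds its last target. There are 200 camera calls.

## Working session

There is one attempt and no reset: what is moved stays moved. The work goes in short steps, Python scripts to look and compute and a tool call to move; the robot and the scene stay as the last step left them, time stands still between calls to the robot, and variables do not carry over. Pictures are saved under pics/ and viewed, about 8 in all and at most 12, crops included, and the job is handed in when it is done.

Besides the shell and the picture viewer there is one more tool, called by a JSON object that holds its "method" and its "body". drive_tool: Moves the arm, as the interface text tells. Its arguments: {"type":"object","properties":{"commands":{"type":"array","items":{"type":"array","items":{"type":"array","items":{"type":"number"}}}}},"required":["commands"]}

```bash
mkdir -p pics; python3 - <<'E'
from workcell import *
import cv2,numpy as np,pickle
s=sense();print({k:np.round(v,3).tolist() for k,v in s.items()})
d={}
for n in("top","side"):
    f=grab_frame(n);d[n]=f;cv2.imwrite(f"pics/{n}0.png",f["color"])
    print(n,{k:np.round(v,4).tolist() for k,v in f.items() if k!="color"}, list(f))
pickle.dump(d,open("f0.pkl","wb"))
E
```

```text
{'t': 0.0, 'joint_pos': [1.088, 0.481, 1.597, 0.0, 1.065, -0.047], 'joint_velocities': [0.0, 0.0, -0.003, 0.001, 0.001, -0.0], 'tau': [-0.003, -95.065, -43.018, -0.0, 0.012, -0.0], 'position': [0.274, 0.589, 0.253], 'eef_rot': [-0.38, 0.597, 0.38, 0.596], 'ft_force': [-0.026, -0.54, 0.322], 'torque': [-0.03, -0.012, 0.003], 'width': 0.086}
top {'fx': 429.8561, 'fy': 429.8561, 'cx': 319.0947, 'cy': 200.6122, 'position': [0.4508, -0.0013, 1.2221], 'rotation': [0.03, -0.0315, -0.7012, 0.7117]} ['color', 'fx', 'fy', 'cx', 'cy', 'position', 'rotation']
side {'fx': 371.9526, 'fy': 371.9526, 'cx': 320.3304, 'cy': 197.5284, 'position': [0.4151, 0.5822, 0.6868], 'rotation': [-0.0438, 0.3714, 0.9193, -0.1225]} ['color', 'fx', 'fy', 'cx', 'cy', 'position', 'rotation']
```

View pics/top0.png

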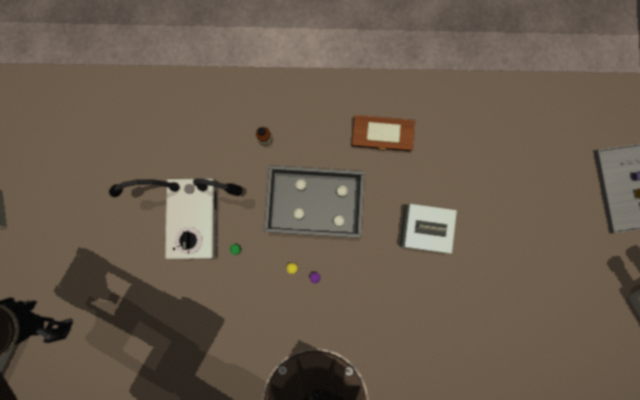

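View pics/side0.png

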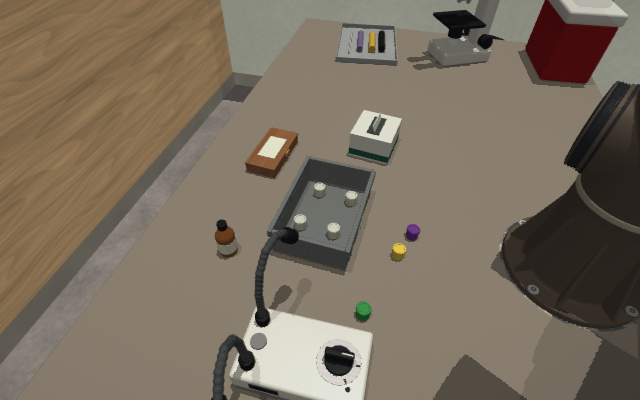

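Top view: the illuminator base is on the left at (166–214, 179–259), with the switch at about (188,240). The tote spans (266–363, 167–237) and holds 4 white pots; wipes are on the right and the bottle and slide box are beyond. The wanted corner is therefore the robot-side left one, at about (268,235). The side view shows the same layout.

```bash
cat > h.py <<'E'
import numpy as np,cv2,pickle
from scipy.spatial.transform import Rotation as R
def cam(f,s=None):
    "camera position, rotation matrix"
    if "position" in f: return np.array(f["position"]),R.from_quat(f["rotation"]).as_matrix()
    T=np.eye(4);T[:3,:3]=R.from_quat(s["eef_rot"]).as_matrix();T[:3,3]=s["position"]
    M=T@np.array(f["tool_from_camera"]);return M[:3,3],M[:3,:3]
def ray(f,uv,s=None):
    p,M=cam(f,s);d=M@np.array([(uv[0]-f["cx"])/f["fx"],-(uv[1]-f["cy"])/f["fy"],-1]);return p,d/np.linalg.norm(d)
def onz(f,uv,z,s=None):
    p,d=ray(f,uv,s);return p+d*(z-p[2])/d[2]
def tri(*rs):
    A=sum(np.eye(3)-np.outer(d,d) for p,d in rs);b=sum((np.eye(3)-np.outer(d,d))@p for p,d in rs)
    x=np.linalg.solve(A,b);return x,max(np.linalg.norm((np.eye(3)-np.outer(d,d))@(x-p)) for p,d in rs)
def proj(f,X,s=None):
    p,M=cam(f,s);c=M.T@(np.array(X)-p);return np.array([f["cx"]+f["fx"]*c[0]/-c[2],f["cy"]-f["fy"]*c[1]/-c[2]])
def blobs(m,amin,amax):
    n,l,st,c=cv2.connectedComponentsWithStats(m.astype(np.uint8));return [(c[i],st[i]) for i in range(1,n) if amin<st[i,4]<amax]
def big(m):
    return max(cv2.findContours(m.astype(np.uint8),0,1)[0],key=cv2.contourArea)
E
cat > m1.py <<'E'
from h import *
d=pickle.load(open("f0.pkl","rb"));t,s=d["top"],d["side"]
def hsv(f): return cv2.split(cv2.cvtColor(f["color"],cv2.COLOR_BGR2HSV))
H,S,V=hsv(t); 
print("samples base",t["color"][215,205],"rim",t["color"][172,310],"floor",t["color"][205,320],"table",t["color"][210,385],"pot",t["color"][190,343])
roi=np.zeros(V.shape,bool);roi[155:250,255:375]=1
b,g,r=[t["color"][...,i].astype(int) for i in range(3)]
m=roi&((r-b)<12)
c=big(m);box=cv2.boxPoints(cv2.minAreaRect(c));print("tote px",box.round(1).tolist(),cv2.minAreaRect(c))
P=[onz(t,p,.075) for p in box];print(np.round(P,4).tolist())
print("sizes",np.linalg.norm(P[0]-P[1]),np.linalg.norm(P[1]-P[2]),"ctr",np.mean(P,0))
mb=np.zeros(V.shape,bool);mb[170:270,155:225]=1;mb&=(V>120)&(S<70)
box=cv2.boxPoints(cv2.minAreaRect(big(mb)));P=[onz(t,p,.055) for p in box];print("base px",box.round(1).tolist());print(np.round(P,4).tolist(),np.linalg.norm(P[0]-P[1]),np.linalg.norm(P[1]-P[2]),np.mean(P,0))
mp=np.zeros(V.shape,bool);mp[175:232,272:358]=1;mp&=(V>130)
for q,st in blobs(mp,15,300): print("pot",q.round(1),st[4],onz(t,q,.032).round(4))
Vs=hsv(s)[2]
for n,f,w,th in(("t",t,(225,258,170,208),70),("s",s,(340,376,318,366),60)):
    m=np.zeros(f["color"].shape[:2],bool);m[w[0]:w[1],w[2]:w[3]]=1;m&=hsv(f)[2]<th
    for q,st in blobs(m,20,2000):print(n,"switch",q.round(1),st)
mz=cv2.resize(t["color"][160:270,155:375],None,fx=3.6,fy=3.6,interpolation=2);cv2.imwrite("pics/topz.png",mz)
z2=cv2.resize(s["color"][150:280,255:400],None,fx=4,fy=4,interpolation=2);cv2.imwrite("pics/sidez.png",z2)
E
python3 m1.py
```

```text
samples base [179 198 197] rim [37 41 42] floor [106 117 118] table [ 79  96 113] pot [163 190 194]
tote px [[265.0, 230.8000030517578], [269.0, 166.10000610351562], [362.8999938964844, 171.8000030517578], [359.0, 236.5]] ((313.9798583984375, 201.33212280273438), (94.13031005859375, 64.79019927978516), 3.4682295322418213)
[[0.468, 0.1397, 0.075], [0.6421, 0.1337, 0.075], [0.6305, -0.1199, 0.075], [0.4566, -0.1105, 0.075]]
sizes 0.1742135699755822 0.2537800428222685 ctr [0.5492869 0.0107741 0.075    ]
base px [[163.5, 259.0], [164.6999969482422, 177.60000610351562], [213.1999969482422, 178.3000030517578], [211.89999389648438, 259.70001220703125]]
[[0.3887, 0.4134, 0.055], [0.6095, 0.4203, 0.055], [0.6095, 0.2878, 0.055], [0.3887, 0.2831, 0.055]] 0.22085437067679453 0.13251370806635052 [0.49908427 0.35113454 0.055     ]
pot [300.2 183.7] 97 [0.6011 0.0503 0.032 ]
pot [342.  190.1] 97 [ 0.5851 -0.0664  0.032 ]
pot [298.4 212.9] 102 [0.5195 0.054  0.032 ]
pot [339.  220.2] 102 [ 0.501  -0.0588  0.032 ]
t switch [187.7 239.6] [180 232  16  17 201]
s switch [337.8 360.1] [325 346  29  30 664]
```

```bash
python3 - <<'E'
from workcell import *
from h import *
s=sense();print(R.from_quat(s["eef_rot"]).as_matrix().round(3))
f=grab_frame("wrist");print(np.round(f["tool_from_camera"],3),f["fx"])
d=pickle.load(open("f0.pkl","rb"));t,sd=d["top"],d["side"]
print("switch tri",tri(ray(t,(187.7,239.6)),ray(sd,(337.8,360.1))))
for n,z in(("base on top .08",.08),):print(onz(t,(187.7,239.6),z),onz(sd,(337.8,360.1),z))
E
```

```text
[[-0.001 -0.907  0.422]
 [-0.001  0.422  0.907]
 [-1.     0.    -0.001]]
[[-0.     0.295 -0.956 -0.12 ]
 [ 0.     0.956  0.295  0.074]
 [ 1.     0.    -0.     0.001]
 [ 0.     0.     0.     1.   ]] 349.11343728272044
switch tri (array([0.44115787, 0.34886125, 0.06023891]), np.float64(0.00042416917371137044))
[0.44173725 0.342937   0.08      ] [0.43992538 0.35619196 0.08      ]
```

View pics/sidez.png

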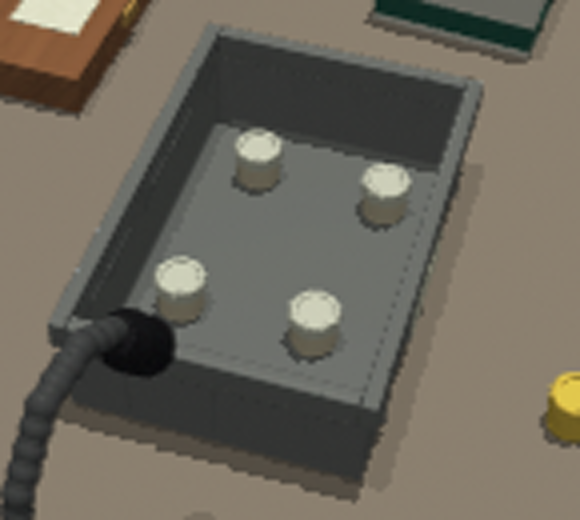

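The tote's rim corners are clear in the crop: near-left (375,405), near-right (478,88), far-right (213,30), far-left (52,332). The lamp head hangs just outside the left wall. Next I move over the switch for a close look.

{"method": "drive_tool", "body": {"commands": [[[0.04, -0.06, 0, 0, 0, 7, 0], [0.08, -0.12, 0, 0, 0, 14, 0], [0.12, -0.18, -0.01, 0, 0, 20, 0], [0.15, -0.22, -0.02, 0, 0, 26.5, 0], [0.166, -0.24, -0.03, 0, 0, 26.5, 0], [0.166, -0.24, -0.03, 0, 0, 26.5, 0], [0.166, -0.24, -0.03, 0, 0, 26.5, 0], [0.166, -0.24, -0.03, 0, 0, 26.5, 0]]]}}

```text
t: 0.82
position: [0.4425, 0.3446, 0.2222]
eef_rot: [0.506, -0.495, -0.506, -0.493]
ft_force: [0.7, 0.2, -0.1]
width: 0.0853
```

```bash
cat > look.py <<'E'
import sys
from workcell import *
from h import *
names=sys.argv[2:];s=sense();d={"s":s}
for n in names:
    d[n]=grab_frame(n);cv2.imwrite(f"pics/{sys.argv[1]}_{n}.png",d[n]["color"])
pickle.dump(d,open(sys.argv[1]+".pkl","wb"))
print({k:np.round(s[k],4).tolist() for k in("t","position","joint_pos","ft_force","torque","width")});print(R.from_quat(s["eef_rot"]).as_matrix().round(3).tolist())
E
python3 look.py w1 wrist; python3 - <<'E'
from h import *
d=pickle.load(open("f0.pkl","rb"));t,sd=d["top"],d["side"]
# rim corners: side crop px + top px
S={"NL":(375,405),"NR":(478,88),"FR":(213,30),"FL":(52,332)};T={"NL":(265,230.8),"FL":(269,166.1),"FR":(362.9,171.8),"NR":(359,236.5)}
for k in S:
    u=(255+(S[k][0]+.5)/4-.5,150+(S[k][1]+.5)/4-.5);x,e=tri(ray(t,T[k]),ray(sd,u));print(k,x.round(4),e.round(4))
E
```

```text
{'t': 0.8167, 'position': [0.4425, 0.3446, 0.2222], 'joint_pos': [0.6083, 0.3921, 1.8352, -0.0016, 0.916, -0.9857], 'ft_force': [0.7458, 0.1606, -0.0539], 'torque': [-0.0308, -0.031, 0.0144], 'width': 0.0853}
[[-0.001, -1.0, -0.024], [-0.002, -0.024, 1.0], [-1.0, 0.001, -0.002]]
NL [0.4681 0.1399 0.075 ] 0.0
NR [ 0.4565 -0.1106  0.0739] 0.0001
FR [ 0.6298 -0.1201  0.0735] 0.001
FL [0.6432 0.1343 0.0685] 0.0001
```

View pics/w1_wrist.png

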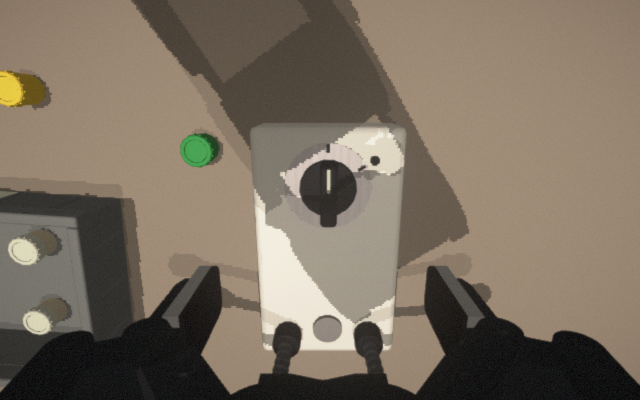

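Close view: the bar is at column 328, with its white line (rows 168–192) pointing toward the robot (image top), so it is off. The skirt disc is centred near (328,188), and the "on" mark is at (364,168).

```bash
python3 - <<'E'
from h import *
d=pickle.load(open("w1.pkl","rb"));f=d["wrist"];s=d["s"]
V=f["color"].max(2);m=np.zeros(V.shape,bool);m[140:235,290:366]=1;m&=V<75
c=big(m);(u,v),r=cv2.minEnclosingCircle(c);print("dark",cv2.boundingRect(c),u,v,r)
for z in(.055,.064):
  print(z,onz(f,(328,188),z,s).round(4))
for p,z in(((328.5,169),.092),((328.5,192),.092),((328.5,228),.064)):print(p,z,onz(f,p,z,s).round(4))
for p in((252,128),(405,128),(393,349),(264,349)):print(onz(f,p,.055,s).round(4))
X=np.array([.439,.3495,.08]);print("proj switch pt",proj(f,X,s))
for dx in(-.024,.024):
  for z in(.064,.092):print(dx,z,proj(f,[.439+dx,.3495,z],s).round(1))
e=d["s"]
E
```

```text
dark (300, 161, 56, 66) 328.0 193.3153839111328 33.064945220947266
0.055 [0.4427 0.3488 0.055 ]
0.064 [0.4404 0.3487 0.064 ]
(328.5, 169) 0.092 [0.419  0.3481 0.092 ]
(328.5, 192) 0.092 [0.4363 0.3486 0.092 ]
(328.5, 228) 0.064 [0.4755 0.3501 0.064 ]
[0.3944 0.2861 0.055 ]
[0.3914 0.4094 0.055 ]
[0.6047 0.4176 0.055 ]
[0.608  0.2905 0.055 ]
proj switch pt [329.38665899 191.34332976]
-0.024 0.064 [330.  157.2]
-0.024 0.092 [330.7 163.5]
0.024 0.064 [328.2 214. ]
0.024 0.092 [328.7 225.8]
```

{"method": "drive_tool", "body": {"commands": [[[-0.001, 0, -0.04, 0, 0, 0, 0], [-0.001, 0, -0.08, 0, 0, 0, 0], [-0.001, 0, -0.115, 0, 0, 0, 0.3], [-0.001, 0, -0.133, 0, 0, 0, 0.5], [-0.001, 0, -0.133, 0, 0, 0, 0.6], [-0.001, 0, -0.133, 0, 0, 0, 0.6]]]}}

```text
t: 1.37
position: [0.4387, 0.3495, 0.0899]
eef_rot: [-0.507, 0.494, 0.507, 0.493]
ft_force: [-0.7, -1.4, 0.5]
width: 0.039
```

```bash
python3 look.py w2 wrist
```

```text
{'t': 1.3667, 'position': [0.4387, 0.3495, 0.0899], 'joint_pos': [0.6186, 0.5758, 1.936, 0.0001, 0.6317, -0.9794], 'ft_force': [-0.7202, -1.3554, 0.545], 'torque': [0.0531, -0.0309, -0.0031], 'width': 0.039}
[[-0.002, -1.0, -0.027], [-0.001, -0.027, 1.0], [-1.0, 0.002, -0.001]]
```

View pics/w2_wrist.png

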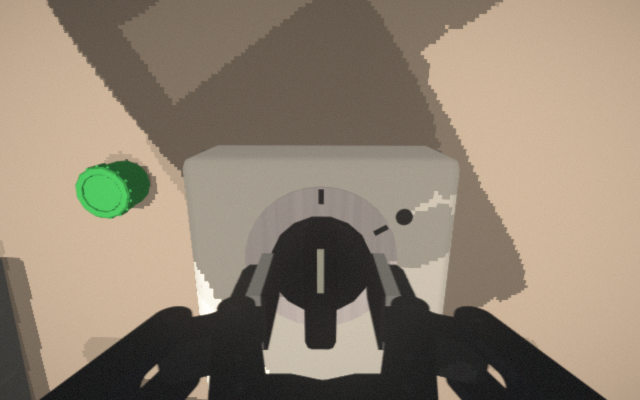

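The bar (col 320, rows 250–348) sits midway between the pads (270 and 375). Close on it and turn it clockwise.

{"method": "drive_tool", "body": {"commands": [[[0, 0, 0, 0, 0, 0, 1], [0, 0, 0, 0, 0, 0, 1], [0, 0, 0, 0, 0, 0, 1], [0, 0, 0, 0, 0, 0, 1], [0, 0, 0, 0, 0, -7, 1], [0, 0, 0, 0, 0, -14, 1], [0, 0, 0, 0, 0, -21, 1], [0, 0, 0, 0, 0, -28, 1]]]}}

```text
t: 2.08
position: [0.4401, 0.3486, 0.0923]
eef_rot: [-0.371, 0.602, 0.37, 0.603]
ft_force: [4.0, -15.4, 13.9]
width: 0.0122
```

{"method": "drive_tool", "body": {"commands": [[[0, 0, 0, 0, 0, -7, 1], [0, 0, 0, 0, 0, -14, 1], [0, 0, 0, 0, 0, -21, 1], [0, 0, 0, 0, 0, -27, 1], [0, 0, 0, 0, 0, -31.5, 1], [0, 0, 0, 0, 0, -31.5, 1], [0, 0, 0, 0, 0, -31.5, 1]]]}}

```text
t: 2.67
position: [0.4399, 0.3483, 0.0923]
eef_rot: [-0.195, 0.679, 0.195, 0.68]
ft_force: [2.1, -16.6, 15.3]
width: 0.0118
```

{"method": "drive_tool", "body": {"commands": [[[0, 0, 0, 0, 0, 0, 0.5], [0, 0, 0, 0, 0, 0, 0.4], [0, 0, 0, 0, 0, 0, 0.4], [0, 0, 0.04, 0, 0, 0, 0.4], [0, 0, 0.08, 0, 0, 0, 0.4], [0, 0, 0.12, 0, 0, 0, 0.4], [0, 0, 0.16, 0, 0, 0, 0.4], [0, 0, 0.18, 0, 0, 0, 0.4], [0, 0, 0.18, 0, 0, 0, 0.4]]]}}

```text
t: 3.42
position: [0.4412, 0.3509, 0.276]
eef_rot: [-0.194, 0.677, 0.196, 0.683]
ft_force: [1.2, -0.1, -0.1]
width: 0.0515
```

```bash
python3 look.py w3 wrist side top; python3 - <<'E'
import pickle,cv2,numpy as np
d=pickle.load(open("w3.pkl","rb"))
cv2.imwrite("pics/c3.png",np.hstack([d["side"]["color"],d["wrist"]["color"]])[:, ::1][:, :][::1] if 0 else cv2.resize(np.hstack([d["side"]["color"][:, 180:460],d["wrist"]["color"][:,150:500]]),None,fx=1.25,fy=1.25))
E
```

```text
{'t': 3.4167, 'position': [0.4412, 0.3509, 0.276], 'joint_pos': [0.6179, 0.3322, 1.7773, 0.0001, 1.0235, 0.0586], 'ft_force': [1.2004, -0.1337, -0.0759], 'torque': [0.0012, -0.0426, 0.0249], 'width': 0.0515}
[[0.007, -0.531, 0.848], [0.005, 0.848, 0.531], [-1.0, 0.001, 0.009]]
```

View pics/c3.png

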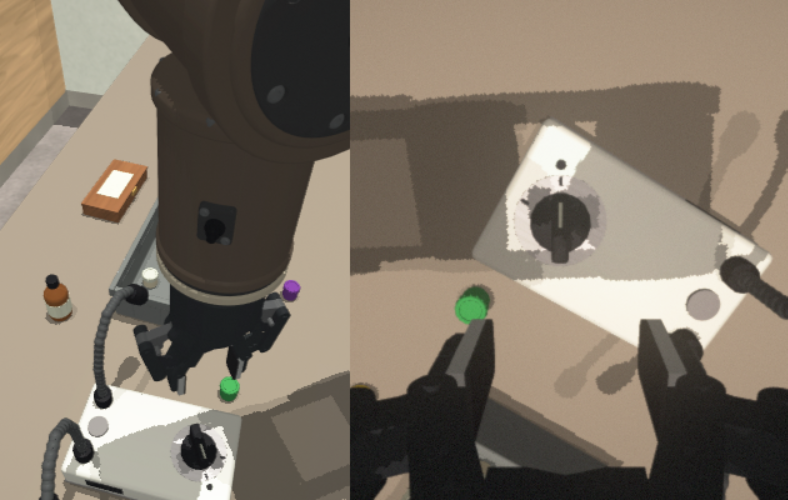

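The switch bar and its line now point at the "on" mark and stayed there after release. Next I carry the tool round the lamp to above the far rim.

{"method": "drive_tool", "body": {"commands": [[[-0.01, -0.03, 0, 0, 0, -5, 0.5], [-0.015, -0.065, 0, 0, 0, -10, 0.5], [-0.02, -0.1, 0, 0, 0, -15, 0.5], [-0.02, -0.14, 0, 0, 0, -20, 0.5], [-0.02, -0.18, 0, 0, 0, -25, 0.5], [-0.02, -0.22, 0, 0, 0, -30, 0.5], [-0.01, -0.255, 0, 0, 0, -34.5, 0.5], [0.02, -0.28, 0, 0, 0, -34.5, 0.5], [0.05, -0.3, 0, 0, 0, -34.5, 0.5]]]}}

```text
t: 4.32
position: [0.4887, 0.0469, 0.2694]
eef_rot: [0.016, 0.708, -0.016, 0.706]
ft_force: [1.9, 1.1, 0.6]
width: 0.0432
```

{"method": "drive_tool", "body": {"commands": [[[0.035, -0.02, 0, 0, 0, 0, 0.5], [0.07, -0.04, 0, 0, 0, 0, 0.5], [0.1, -0.06, -0.01, 0, 0, 0, 0.5], [0.12, -0.08, -0.03, 0, 0, 0, 0.5], [0.135, -0.092, -0.05, 0, 0, 0, 0.5], [0.143, -0.092, -0.07, 0, 0, 0, 0.5], [0.143, -0.092, -0.08, 0, 0, 0, 0.5], [0.143, -0.092, -0.08, 0, 0, 0, 0.5], [0.143, -0.092, -0.08, 0, 0, 0, 0.5]]]}}

```text
t: 5.07
position: [0.6311, -0.0422, 0.1895]
eef_rot: [0.015, 0.708, -0.015, 0.706]
ft_force: [-0.2, -0.1, -0.1]
width: 0.043
```

```bash
python3 look.py w4 wrist
```

```text
{'t': 5.0667, 'position': [0.6311, -0.0422, 0.1895], 'joint_pos': [-0.1148, 0.5235, 1.698, 0.0001, 0.9228, -0.0721], 'ft_force': [-0.2146, -0.1131, -0.084], 'torque': [-0.0424, 0.0532, -0.0083], 'width': 0.043}
[[-0.003, 0.043, 0.999], [0.0, 0.999, -0.043], [-1.0, 0.0, -0.003]]
```

View pics/w4_wrist.png

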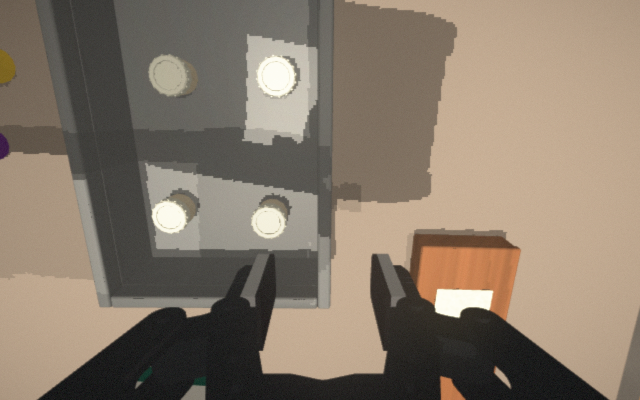

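Wrist view: the far rim runs down columns 319–331 to the far-right corner at (329,306), between the open pads (255–275 and 375–400). The slide box at (410–518, 233+) is to the right and the pots are upright.

```bash
python3 - <<'E'
from h import *
d=pickle.load(open("w4.pkl","rb"));f=d["wrist"];s=d["s"]
g=cv2.cvtColor(f["color"],cv2.COLOR_BGR2GRAY)
for v in(40,150,215,250,290):print(v,g[v,312:338].tolist())
for p in((320,215),(331,215),(333,40),(318,306),(330,306),(98,306),(319,290),(331,290)):print(p,onz(f,p,.075,s).round(4))
t=pickle.load(open("f0.pkl","rb"))["top"]
x,e=tri(ray(f,(330,306.5),s),ray(t,(362.9+.8,171.8-.8)));print("FR corner tri",x.round(4),e)
for p in((411,236),(518,247)):print("slide",onz(f,p,.033,s).round(4))
E
```

```text
40 [93, 91, 93, 92, 90, 87, 91, 97, 104, 108, 105, 106, 107, 107, 109, 107, 108, 110, 108, 99, 95, 97, 108, 112, 110, 112]
150 [85, 89, 85, 86, 86, 81, 83, 84, 90, 88, 89, 87, 88, 86, 85, 86, 85, 91, 98, 92, 99, 111, 118, 116, 114, 116]
215 [159, 161, 160, 160, 157, 124, 95, 84, 89, 90, 86, 90, 88, 87, 89, 90, 88, 87, 86, 101, 113, 116, 124, 167, 181, 181]
250 [145, 148, 146, 149, 145, 125, 127, 135, 140, 143, 143, 143, 144, 141, 144, 141, 139, 127, 109, 115, 118, 119, 119, 126, 167, 179]
290 [76, 73, 79, 76, 74, 86, 128, 148, 159, 161, 161, 160, 159, 158, 159, 159, 149, 134, 136, 167, 178, 179, 176, 181, 182, 178]
(320, 215) [ 0.6305 -0.0468  0.075 ]
(331, 215) [ 0.6383 -0.0471  0.075 ]
(333, 40) [0.6436 0.0661 0.075 ]
(318, 306) [ 0.6257 -0.1207  0.075 ]
(330, 306) [ 0.6349 -0.1211  0.075 ]
(98, 306) [ 0.456  -0.1136  0.075 ]
(319, 290) [ 0.6271 -0.1068  0.075 ]
(331, 290) [ 0.6362 -0.1072  0.075 ]
FR corner tri [ 0.634  -0.1224  0.0731] 0.0009428372299670417
slide [ 0.7061 -0.0831  0.033 ]
slide [ 0.7982 -0.0972  0.033 ]
```

{"method": "drive_tool", "body": {"commands": [[[0.003, 0, -0.02, 6, 0, 0, 0.5], [0.003, 0, -0.05, 12, 0, 0, 0.5], [0.003, 0, -0.08, 12, 0, 0, 0.5], [0.003, 0, -0.105, 12, 0, 0, 0.5], [0.003, 0, -0.12, 12, 0, 0, 0.5], [0.003, 0, -0.12, 12, 0, 0, 0.5], [0.003, 0, -0.12, 12, 0, 0, 0.5]]]}}

```text
t: 5.7
position: [0.6354, -0.0423, 0.0713]
eef_rot: [0.089, 0.705, 0.059, 0.702]
ft_force: [-0.2, -0.8, 0.2]
width: 0.0427
```

{"method": "drive_tool", "body": {"commands": [[[0, 0, 0, 0, 0, 0, 0.8], [0, 0, 0, 0, 0, 0, 0.85], [0, 0, 0, 0, 0, 0, 1], [0, 0, 0, 0, 0, 0, 1], [0, 0, 0, 0, 0, 0, 1], [0, 0, 0, 0, 0, 0, 1]]]}}

```text
t: 6.2
position: [0.6362, -0.0427, 0.0721]
eef_rot: [0.089, 0.704, 0.059, 0.702]
ft_force: [-1.6, 0.6, 10.4]
width: 0.0086
```

```bash
python3 look.py w5 wrist top; python3 - <<'E'
from h import *
d=pickle.load(open("w5.pkl","rb"))
t=d["top"]["color"]
cv2.imwrite("pics/c5.png",np.vstack([cv2.resize(t[150:260,150:390],None,fx=2.67,fy=2.67)[:,:640],d["wrist"]["color"][100:400]]))
# candidate lift: pivot foot, rotate theta about tote-diagonal axis
foot=np.array([.471,.139,0]);tcp=np.array(d["s"]["position"]);Rz=R.from_euler("z",-2.65,degrees=True)
def show(a,b):
    r=R.from_rotvec(np.radians(Rz.apply([-a,-b,0])[:3]));q=foot+r.apply(tcp-foot)
    n=Rz.inv().apply(r.apply([0,0,1]));print((a,b),"shift",(q-tcp).round(4),"rotvec",np.degrees(r.as_rotvec()).round(2),"slopes -x,+y",np.degrees(np.arctan2(-n[0],n[2])).round(1),np.degrees(np.arctan2(n[1],n[2])).round(1))
for k in range(0,27,3): show(k,k)
E
```

```text
{'t': 6.2, 'position': [0.6362, -0.0427, 0.0721], 'joint_pos': [-0.2264, 0.697, 1.744, 0.2962, 0.7682, -0.4047], 'ft_force': [-1.5979, 0.6269, 10.4172], 'torque': [0.328, 0.1741, 0.3599], 'width': 0.0086}
[[0.002, 0.042, 0.999], [0.208, 0.977, -0.042], [-0.978, 0.208, -0.007]]
(0, 0) shift [0. 0. 0.] rotvec [0. 0. 0.] slopes -x,+y -0.0 0.0
(3, 3) shift [-0.004   0.0044  0.018 ] rotvec [-3.14 -2.86  0.  ] slopes -x,+y 3.0 3.0
(6, 6) shift [-0.009   0.0099  0.0354] rotvec [-6.27 -5.72  0.  ] slopes -x,+y 6.0 6.0
(9, 9) shift [-0.0148  0.0162  0.0523] rotvec [-9.41 -8.57  0.  ] slopes -x,+y 9.1 9.1
(12, 12) shift [-0.0214  0.0235  0.0685] rotvec [-12.54 -11.43   0.  ] slopes -x,+y 12.2 12.2
(15, 15) shift [-0.0288  0.0316  0.084 ] rotvec [-15.68 -14.29   0.  ] slopes -x,+y 15.3 15.3
(18, 18) shift [-0.0369  0.0405  0.0986] rotvec [-18.81 -17.15   0.  ] slopes -x,+y 18.6 18.6
(21, 21) shift [-0.0458  0.0502  0.1122] rotvec [-21.95 -20.01   0.  ] slopes -x,+y 22.0 22.0
(24, 24) shift [-0.0553  0.0607  0.1248] rotvec [-25.08 -22.86   0.  ] slopes -x,+y 25.4 25.4
```

View pics/c5.png

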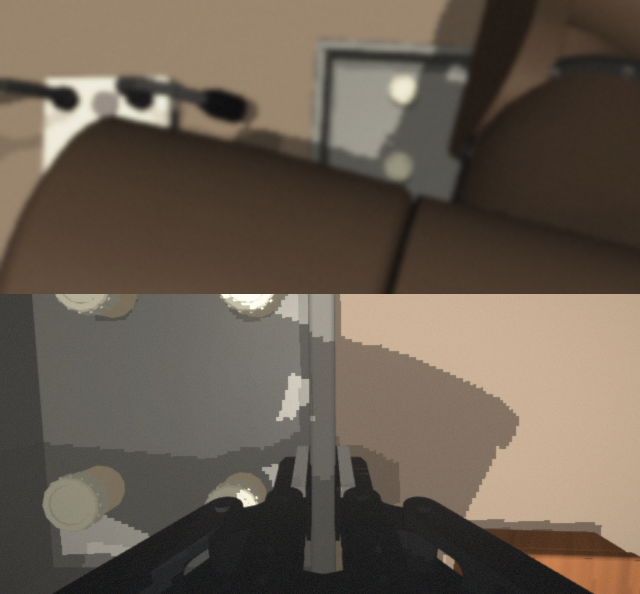

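The pads hold the far rim (col 310–335 in the lower half) and the opening is 8.6 mm. The pots still stand. I work out the pivot path about the left foot in four calls.

```bash
cat > arc.py <<'E'
from h import *
foot=np.array([.471,.139,0]);tcp=np.array([.6352,-.0427,.071]);Rz=R.from_euler("z",-2.65,degrees=True)
def pose(a,b=None):
    b=a if b is None else b
    r=R.from_rotvec(np.radians(Rz.apply([-a,-b,0])));return foot+r.apply(tcp-foot),r
def rows(a0,a1,n=10):
    p0,r0=pose(a0)
    for a in np.linspace(a0,a1,n+1)[1:]:
        p,r=pose(a);print([*(p-p0).round(4).tolist(),*np.degrees((r*r0.inv()).as_rotvec()).round(2).tolist(),1],end=", ")
    print()
if __name__=="__main__":
    for a,b in((0,8),(8,13),(13,18),(18,24)):print(a,b);rows(a,b)
E
python3 arc.py
```

```text
0 8
[-0.001, 0.0011, 0.0048, -0.84, -0.76, 0.0, 1], [-0.002, 0.0022, 0.0096, -1.67, -1.52, 0.0, 1], [-0.0031, 0.0034, 0.0144, -2.51, -2.29, 0.0, 1], [-0.0043, 0.0047, 0.0191, -3.34, -3.05, 0.0, 1], [-0.0055, 0.0061, 0.0238, -4.18, -3.81, 0.0, 1], [-0.0068, 0.0075, 0.0284, -5.02, -4.57, 0.0, 1], [-0.0082, 0.009, 0.0331, -5.85, -5.34, 0.0, 1], [-0.0096, 0.0105, 0.0376, -6.69, -6.1, 0.0, 1], [-0.0111, 0.0121, 0.0422, -7.53, -6.86, 0.0, 1], [-0.0126, 0.0138, 0.0467, -8.36, -7.62, 0.0, 1], 
8 13
[-0.001, 0.0011, 0.0028, -0.52, -0.48, -0.0, 1], [-0.002, 0.0022, 0.0055, -1.05, -0.95, -0.0, 1], [-0.003, 0.0033, 0.0083, -1.57, -1.43, 0.0, 1], [-0.0041, 0.0045, 0.011, -2.09, -1.91, -0.0, 1], [-0.0052, 0.0057, 0.0137, -2.61, -2.38, -0.0, 1], [-0.0063, 0.0069, 0.0164, -3.14, -2.86, 0.0, 1], [-0.0074, 0.0081, 0.0191, -3.66, -3.33, 0.0, 1], [-0.0086, 0.0094, 0.0217, -4.18, -3.81, 0.0, 1], [-0.0097, 0.0107, 0.0243, -4.7, -4.29, -0.0, 1], [-0.0109, 0.012, 0.027, -5.23, -4.76, 0.0, 1], 
13 18
[-0.0012, 0.0013, 0.0026, -0.52, -0.48, 0.0, 1], [-0.0024, 0.0027, 0.0051, -1.05, -0.95, -0.0, 1], [-0.0037, 
[... 172 characters left out ...]
2.86, 0.0, 1], [-0.0089, 0.0098, 0.0176, -3.66, -3.33, 0.0, 1], [-0.0103, 0.0113, 0.02, -4.18, -3.81, 0.0, 1], [-0.0117, 0.0128, 0.0224, -4.7, -4.29, 0.0, 1], [-0.0131, 0.0143, 0.0248, -5.23, -4.76, -0.0, 1], 
18 24
[-0.0017, 0.0019, 0.0028, -0.63, -0.57, 0.0, 1], [-0.0034, 0.0038, 0.0056, -1.25, -1.14, 0.0, 1], [-0.0052, 0.0057, 0.0083, -1.88, -1.71, 0.0, 1], [-0.007, 0.0077, 0.011, -2.51, -2.29, 0.0, 1], [-0.0088, 0.0096, 0.0136, -3.14, -2.86, 0.0, 1], [-0.0106, 0.0117, 0.0162, -3.76, -3.43, 0.0, 1], [-0.0125, 0.0137, 0.0188, -4.39, -4.0, 0.0, 1], [-0.0144, 0.0158, 0.0213, -5.02, -4.57, 0.0, 1], [-0.0163, 0.0179, 0.0238, -5.64, -5.14, 0.0, 1], [-0.0182, 0.02, 0.0263, -6.27, -5.72, 0.0, 1],
```

{"method": "drive_tool", "body": {"commands": [[[-0.001, 0.001, 0.005, -0.8, -0.8, 0, 1], [-0.002, 0.002, 0.0095, -1.7, -1.5, 0, 1], [-0.003, 0.0035, 0.0145, -2.5, -2.3, 0, 1], [-0.0045, 0.0045, 0.019, -3.3, -3, 0, 1], [-0.0055, 0.006, 0.024, -4.2, -3.8, 0, 1], [-0.007, 0.0075, 0.0285, -5, -4.6, 0, 1], [-0.008, 0.009, 0.033, -5.9, -5.3, 0, 1], [-0.0095, 0.0105, 0.0375, -6.7, -6.1, 0, 1], [-0.011, 0.012, 0.042, -7.5, -6.9, 0, 1], [-0.0125, 0.014, 0.0465, -8.4, -7.6, 0, 1]]]}}

```text
t: 7.13
position: [0.6226, -0.0285, 0.1172]
eef_rot: [0.033, 0.659, 0.012, 0.752]
ft_force: [1.1, -1.4, -1.9]
width: 0.0089
```

```bash
python3 look.py w6 side; python3 - <<'E'
from h import *
from arc import pose
d=pickle.load(open("w6.pkl","rb"));a=pickle.load(open("w5.pkl","rb"))
print("expected",pose(8)[0],"turn",np.degrees((R.from_quat(d["s"]["eef_rot"])*R.from_quat(a["s"]["eef_rot"]).inv()).as_rotvec()))
E
```

```text
{'t': 7.1333, 'position': [0.6226, -0.0285, 0.1172], 'joint_pos': [-0.1393, 0.5574, 1.8834, 0.1455, 0.5827, -0.2272], 'ft_force': [1.1279, -1.3538, -1.9433], 'torque': [-0.0691, 0.0084, 0.0307], 'width': 0.0089}
[[0.132, 0.025, 0.991], [0.062, 0.998, -0.033], [-0.989, 0.066, 0.13]]
expected [ 0.62261084 -0.02888893  0.11766474] turn [-8.4514446  -7.53981345 -0.02841494]
```

View pics/w6_side.png

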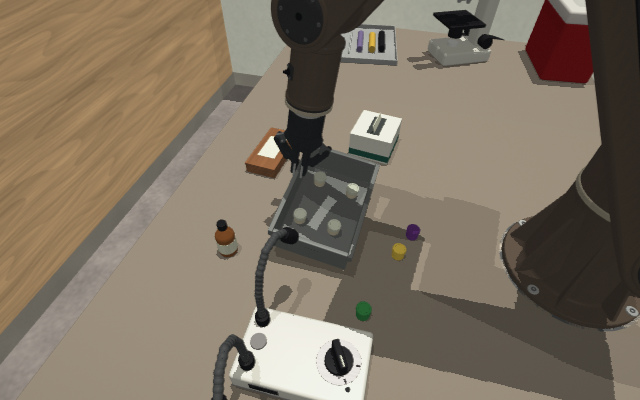

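The tote pivots cleanly: its tool pose is within 1 mm of expected and fz is −1.9 N, so the foot carries the rest. The pots stand upright at (300,215), (334,228), (320,180) and (352,190).

{"method": "drive_tool", "body": {"commands": [[[-0.001, 0.001, 0.003, -0.5, -0.5, 0, 1], [-0.002, 0.002, 0.0055, -1, -1, 0, 1], [-0.003, 0.0035, 0.0085, -1.6, -1.4, 0, 1], [-0.004, 0.0045, 0.011, -2.1, -1.9, 0, 1], [-0.005, 0.0055, 0.0135, -2.6, -2.4, 0, 1], [-0.0065, 0.007, 0.0165, -3.1, -2.9, 0, 1], [-0.0075, 0.008, 0.019, -3.7, -3.3, 0, 1], [-0.0085, 0.0095, 0.0215, -4.2, -3.8, 0, 1], [-0.0095, 0.0105, 0.0245, -4.7, -4.3, 0, 1], [-0.011, 0.012, 0.027, -5.2, -4.8, 0, 1]]]}}

```text
t: 8.02
position: [0.6119, -0.0166, 0.1442]
eef_rot: [-0.002, 0.626, -0.016, 0.779]
ft_force: [0.9, -1.1, -3.4]
width: 0.0089
```

```bash
python3 look.py w7 side
```

```text
{'t': 8.0167, 'position': [0.6119, -0.0166, 0.1442], 'joint_pos': [-0.0699, 0.479, 1.9646, -0.0257, 0.4805, -0.028], 'ft_force': [0.9203, -1.1308, -3.423], 'torque': [-0.1028, -0.0433, -0.0197], 'width': 0.0089}
[[0.214, 0.023, 0.976], [-0.027, 0.999, -0.017], [-0.976, -0.023, 0.215]]
```

{"method": "drive_tool", "body": {"commands": [[[-0.001, 0.0015, 0.0025, -0.5, -0.5, 0, 1], [-0.0025, 0.0025, 0.005, -1, -1, 0, 1], [-0.0035, 0.004, 0.007, -1.6, -1.4, 0, 1], [-0.005, 0.0055, 0.0095, -2.1, -1.9, 0, 1], [-0.0065, 0.007, 0.012, -2.6, -2.4, 0, 1], [-0.0075, 0.0085, 0.014, -3.1, -2.9, 0, 1], [-0.009, 0.01, 0.0165, -3.7, -3.3, 0, 1], [-0.0105, 0.0115, 0.019, -4.2, -3.8, 0, 1], [-0.0115, 0.013, 0.021, -4.7, -4.3, 0, 1], [-0.013, 0.0145, 0.0235, -5.2, -4.8, 0, 1]]]}}

```text
t: 8.9
position: [0.599, -0.0021, 0.1676]
eef_rot: [-0.036, 0.592, -0.044, 0.804]
ft_force: [0.6, -1.2, -2.1]
width: 0.0086
```

```bash
python3 look.py w8 side; python3 - <<'E'
from h import *
A=[pickle.load(open(f"w{k}.pkl","rb"))["side"]["color"][150:290,255:400] for k in(6,8)]
cv2.imwrite("pics/c8.png",cv2.resize(np.hstack(A),None,fx=2.75,fy=2.75,interpolation=2))
E
```

```text
{'t': 8.9, 'position': [0.599, -0.0021, 0.1676], 'joint_pos': [0.015, 0.4134, 2.0424, -0.3069, 0.4028, 0.2924], 'ft_force': [0.604, -1.2349, -2.0991], 'torque': [0.042, 0.0861, 0.0158], 'width': 0.0086}
[[0.295, 0.028, 0.955], [-0.114, 0.993, 0.006], [-0.949, -0.111, 0.296]]
```

View pics/c8.png

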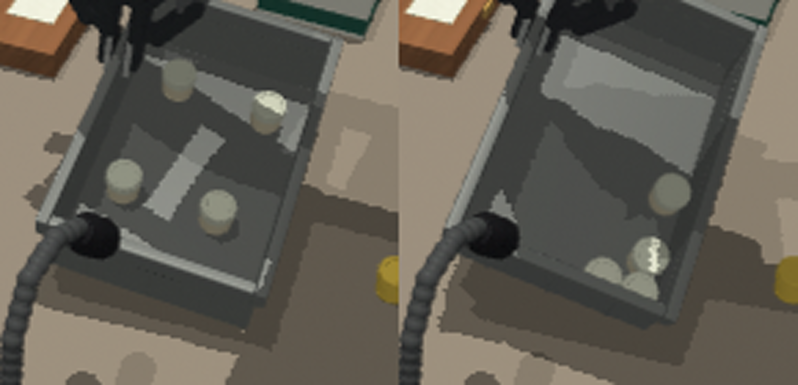

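Left (before) and right (now): the pots have slid upright into the robot-side left corner. Three are packed at about (600–650, 255–290) in the right panel and the fourth is still on the near wall at (670,193). Before the last steps I check clearance to the lamp.

```bash
python3 - <<'E'
from arc import *
for a in(18,21,24):
    p,r=pose(a)
    L=np.array([Rz.apply([x,y,z]) for x,y,z in((.174,.006,.075),(.12,.006,.075),(.09,.006,.075),(.06,.006,.075))])
    print(a,(foot+r.apply(L)).round(3).tolist())
B=R.from_euler("z",1.5,degrees=True)
print("lamp head ends",[(np.array([.499,.351,0])+B.apply(v)).round(3).tolist() for v in((.06,-.129,0),(.068,-.153,0))])
d=pickle.load(open("w8.pkl","rb"));p,r=pose(18);print("exp",p,"got",d["s"]["position"])
rows(18,24)
E
```

```text
18 [[0.616, 0.169, 0.119], [0.564, 0.169, 0.102], [0.536, 0.169, 0.093], [0.507, 0.169, 0.084]]
21 [[0.61, 0.176, 0.124], [0.559, 0.175, 0.105], [0.531, 0.174, 0.095], [0.503, 0.173, 0.084]]
24 [[0.603, 0.183, 0.129], [0.554, 0.181, 0.107], [0.526, 0.179, 0.095], [0.499, 0.178, 0.084]]
lamp head ends [[0.562, 0.224, 0.0], [0.571, 0.2, 0.0]]
exp [ 0.59862547 -0.00257552  0.16936836] got [ 0.59897707 -0.00214982  0.16758177]
[-0.0017, 0.0019, 0.0028, -0.63, -0.57, 0.0, 1], [-0.0034, 0.0038, 0.0056, -1.25, -1.14, 0.0, 1], [-0.0052, 0.0057, 0.0083, -1.88, -1.71, 0.0, 1], [-0.007, 0.0077, 0.011, -2.51, -2.29, 0.0, 1], [-0.0088, 0.0096, 0.0136, -3.14, -2.86, 0.0, 1], [-0.0106, 0.0117, 0.0162, -3.76, -3.43, 0.0, 1], [-0.0125, 0.0137, 0.0188, -4.39, -4.0, 0.0, 1], [-0.0144, 0.0158, 0.0213, -5.02, -4.57, 0.0, 1], [-0.0163, 0.0179, 0.0238, -5.64, -5.14, 0.0, 1], [-0.0182, 0.02, 0.0263, -6.27, -5.72, 0.0, 1],
```

{"method": "drive_tool", "body": {"commands": [[[-0.0015, 0.002, 0.003, -0.6, -0.6, 0, 1], [-0.0035, 0.004, 0.0055, -1.3, -1.1, 0, 1], [-0.005, 0.0055, 0.008, -1.9, -1.7, 0, 1], [-0.007, 0.0075, 0.011, -2.5, -2.3, 0, 1], [-0.009, 0.0095, 0.0135, -3.1, -2.9, 0, 1], [-0.0105, 0.0115, 0.016, -3.8, -3.4, 0, 1], [-0.0125, 0.0135, 0.0185, -4.4, -4, 0, 1], [-0.0145, 0.016, 0.021, -5, -4.6, 0, 1], [-0.0165, 0.018, 0.0235, -5.6, -5.1, 0, 1], [-0.018, 0.02, 0.026, -6.3, -5.7, 0, 1]]]}}

```text
t: 9.78
position: [0.5808, 0.0178, 0.1935]
eef_rot: [-0.078, 0.548, -0.079, 0.829]
ft_force: [0.1, -0.2, -3.2]
width: 0.0089
```

{"method": "drive_tool", "body": {"commands": [[[0, 0, 0, 0, 0, 0, 1], [0, 0, 0, 0, 0, 0, 1], [0, 0, 0, 0, 0, 0, 1], [0, 0, 0, 0, 0, 0, 1], [0, 0, 0, 0, 0, 0, 1], [0, 0, 0, 0, 0, 0, 1], [0, 0, 0, 0, 0, 0, 1], [0, 0, 0, 0, 0, 0, 1]]]}}

```text
t: 10.45
position: [0.5809, 0.0177, 0.1932]
eef_rot: [-0.078, 0.548, -0.078, 0.829]
ft_force: [0.3, -0.1, -2.5]
width: 0.0089
```

```bash
python3 look.py w9 side top wrist; python3 - <<'E'
from h import *
from arc import *
d=pickle.load(open("w9.pkl","rb"))
s=cv2.resize(d["side"]["color"][120:300,210:410],None,fx=2.2,fy=2.2,interpolation=2)
w=cv2.resize(d["wrist"]["color"],(396,396*400//640),interpolation=3)
t=cv2.resize(d["top"]["color"][140:262,150:348],(396,244),interpolation=2)
h=np.vstack([t,w]);h=h[:s.shape[0]];s=s[:h.shape[0]]
cv2.imwrite("pics/c9.png",np.hstack([s,h[:s.shape[0]]]));print(h.shape,s.shape)
print("exp",pose(24)[0]);print("foot px side",proj(d["side"],[.471,.139,0]).round(1),"in crop",((proj(d["side"],[.471,.139,0])-[210,120])*2.2).round(0))
E
```

```text
{'t': 10.45, 'position': [0.5809, 0.0177, 0.1932], 'joint_pos': [0.139, 0.3533, 2.1257, -0.7719, 0.3923, 0.8211], 'ft_force': [0.2792, -0.081, -2.4514], 'torque': [0.2894, 0.254, -0.0092], 'width': 0.0089}
[[0.386, 0.045, 0.921], [-0.215, 0.976, 0.043], [-0.897, -0.215, 0.386]]
(396, 396, 3) (396, 440, 3)
exp [0.58038442 0.01743602 0.19563941]
foot px side [344.9 270.8] in crop [297. 332.]
```

View pics/c9.png

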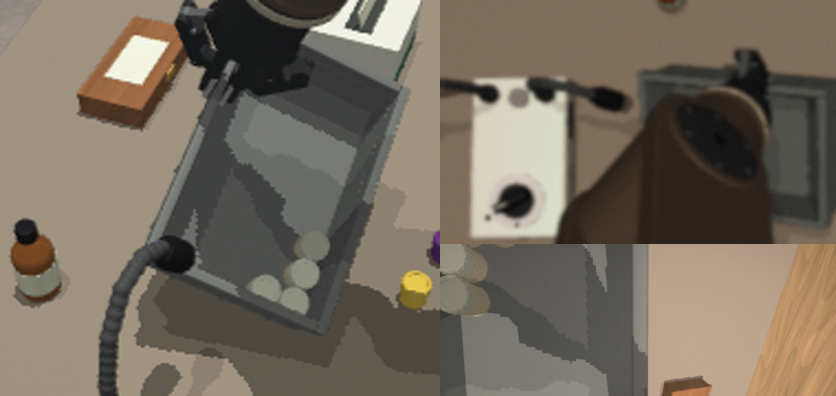

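All four pots are upright and touching in the near-left corner: left crop (265,290), (293,300), (302,273), (315,245), with the rim corner at (322,330). The top crop shows the switch at on, and the bottle and slide box are unmoved. To confirm that the foot bears on the counter I press 1.5 mm further and watch the force.

{"method": "drive_tool", "body": {"commands": [[[0, 0, -0.0008, 0, 0, 0, 1], [0, 0, -0.0015, 0, 0, 0, 1], [0, 0, -0.0015, 0, 0, 0, 1], [0, 0, -0.0015, 0, 0, 0, 1], [0, 0, -0.0015, 0, 0, 0, 1], [0, 0, -0.0015, 0, 0, 0, 1]]]}}

```text
t: 11.1
position: [0.581, 0.0178, 0.1919]
eef_rot: [-0.078, 0.548, -0.078, 0.829]
ft_force: [1.0, -0.8, -0.1]
width: 0.0088
```

```bash
python3 look.py w10 side top; python3 - <<'E'
from h import *
from arc import *
g=lambda k,n:cv2.cvtColor(pickle.load(open(k+".pkl","rb"))[n]["color"],cv2.COLOR_BGR2GRAY)
d=pickle.load(open("w10.pkl","rb"))
# motion of things since w9, by pixel difference in tote interior / whole side image
D=cv2.absdiff(g("w9","side"),g("w10","side"));print("moved px>25:",(D>25).sum(),"in tote",(D[200:290,255:400]>25).sum())
# neighbours moved? top view vs start
a,b=g("f0","top"),g("w10","top")
for n,(y0,y1,x0,x1) in dict(bottle=(122,147,253,274),slide=(113,153,350,416),wipes=(202,255,400,460)).items():
    for nm,I in(("f0","top"),("w10","top")):
        c=pickle.load(open(nm+".pkl","rb"))["top"]["color"][y0:y1,x0:x1].astype(int)
        m=(abs(c[...,2]-c[...,0])>50) if n!="wipes" else c.min(2)>150
        print(n,nm,m.sum(),np.argwhere(m).mean(0).round(1) if m.any() else None)
r=pose(24)[1];print("NL rim px side exp",proj(d["side"],foot+r.apply(Rz.apply([-.006,.006,.075]))).round(1),"seen ~",(210+322/2.2,120+330/2.2))
# light: table patches under/around right lamp head & base top, start vs after switch-on
for n,P in dict(top=[(196,250),(175,245),(200,300)],side=[(260,300),(300,300),(320,290)]).items():
    for v,u in P:print(n,(u,v),[g(k,n)[v-3:v+4,u-3:u+4].mean().round(0) for k in("f0","w3","w10")])
E
```

```text
{'t': 11.1, 'position': [0.581, 0.0178, 0.1919], 'joint_pos': [0.1391, 0.3557, 2.1269, -0.7788, 0.3895, 0.8285], 'ft_force': [0.9989, -0.84, -0.1075], 'torque': [0.1178, 0.0006, -0.0806], 'width': 0.0088}
[[0.386, 0.045, 0.921], [-0.215, 0.976, 0.043], [-0.897, -0.215, 0.387]]
moved px>25: 640 in tote 58
bottle f0 63 [13.7 11.1]
bottle w10 83 [13.6 10.7]
slide f0 1315 [19.4 33.2]
slide w10 1383 [19.4 33.2]
wipes f0 1531 [26.1 30.4]
wipes w10 1632 [26.2 30.3]
NL rim px side exp [359.1 273.7] seen ~ (356.3636363636364, 270.0)
top (250, 196) [np.float64(97.0), np.float64(107.0), np.float64(87.0)]
top (245, 175) [np.float64(99.0), np.float64(110.0), np.float64(111.0)]
top (300, 200) [np.float64(114.0), np.float64(126.0), np.float64(35.0)]
side (300, 260) [np.float64(74.0), np.float64(95.0), np.float64(72.0)]
side (300, 300) [np.float64(118.0), np.float64(99.0), np.float64(136.0)]
side (290, 320) [np.float64(219.0), np.float64(251.0), np.float64(238.0)]
```

{"method": "drive_tool", "body": {"commands": [[[0, 0, 0, 0, 0, 0, 1], [0, 0, 0, 0, 0, 0, 1], [0, 0, 0, 0, 0, 0, 1], [0, 0, 0, 0, 0, 0, 1], [0, 0, 0, 0, 0, 0, 1], [0, 0, 0, 0, 0, 0, 1]]]}}

```text
t: 11.7
position: [0.5809, 0.0177, 0.1918]
eef_rot: [-0.078, 0.548, -0.078, 0.829]
ft_force: [1.1, -1.5, 0.9]
width: 0.0085
```

```bash
python3 look.py w11 side; python3 - <<'E'
from h import *
A=[pickle.load(open(k+".pkl","rb"))["side"]["color"] for k in("w10","w11")]
D=cv2.absdiff(*A).max(2);print("changed in tote",(D[200:290,255:400]>25).sum())
cv2.imwrite("pics/c11.png",cv2.resize(A[1][200:290,280:400],None,fx=6,fy=6,interpolation=2))
E
```

```text
{'t': 11.7, 'position': [0.5809, 0.0177, 0.1918], 'joint_pos': [0.1391, 0.3557, 2.127, -0.7788, 0.3895, 0.8285], 'ft_force': [1.1475, -1.454, 0.8963], 'torque': [0.1019, -0.0835, -0.0213], 'width': 0.0085}
[[0.386, 0.045, 0.921], [-0.215, 0.976, 0.043], [-0.897, -0.215, 0.386]]
changed in tote 12
```

View pics/c11.png

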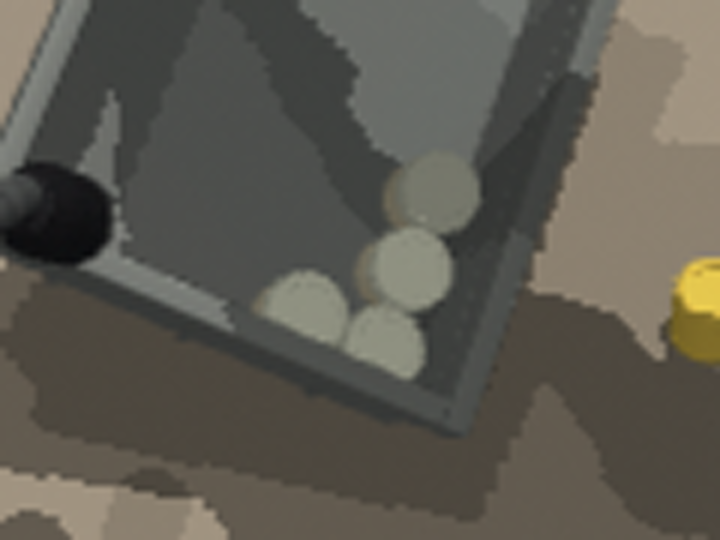

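The four pots are upright and packed against both walls at (305,308), (387,342), (407,268) and (437,193), with nothing moving. I hand in.

```bash
python3 -c "
from workcell import *
job_done();print(sense()['t'])"
```

```text
the job is handed in; nothing more can be done
the job is handed in; nothing more can be done
```

I turned the illuminator on and tipped the tote about 34° (about 25° along each wall) so all four pots slid into the robot-side left corner. The arm is still holding the tote there by its far rim. It took about 12 s of the 61 s.

**What the last checks showed**
- **Switch:** it stayed at the on mark after release, and most of the patches I sampled brightened.
- **Pots:** all four are upright and at rest in an L, three along the robot-side wall and one along the left wall. Almost nothing changed between the last two pictures.
- **Tote foot:** pressing 1.5 mm down took the vertical force from −2.5 N to about 0 N, so the corner bears on the counter.
- **Other items:** the bottle, slide box and wipes box are within half a pixel of their starting places in the top view.
- **Grip:** holding firmly, with an opening of about 8.5–8.9 mm on the 10 mm rim.

**What disagreed**
- The tilted near-left rim corner appears about 4–5 pixels from where I predicted. I put that down to reading it by eye and a rounded corner, but did not check.
- The arm's shadow falls partly over the tote. I could not see from the pictures how much lamp light reaches the pots themselves.

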